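Lock the wide flat nozzle onto the hot-air gun

ROBOT

A 6-joint arm with a two-finger parallel gripper is mounted at the origin on the work surface. World frame = base frame: x ahead of the robot, y to its left, z up, the work surface at z = 0. Lengths are in mm, angles in rad, forces in N, time in s.
With the tool pointing down it reaches from about 400 to 925 mm from the base axis. Payload 12.5 kg.
Tool frame: the origin (TCP) lies on the centre line of the jaws, within the pads' length; the fingertips stand 19 mm ahead of it and the grasp point (between the pads) is the TCP; y points along the fingers, x is the direction in which the jaws open and shut, and the axes are right-handed (so a half turn about y gives the same grasp; the last joint's range is limited). The gripper opens to 95 mm and grips with 3 to 60 N. Pads are 20 mm wide; open, the fingers measure 119 mm over their backs; the gripper's body (75 mm by 180 mm) begins 59 mm behind the grasp point.
Start: joints at [0.999, 0.491, 1.559, -0, 1.092, -0.106], TCP at [280.697, 558.439, 233.661] pointing down, gripper open.
Joint ranges: [-3.1, 3.1], [-0.84, 2.19], [0.05, 2.79], [-1.13, 4.28], [0.06, 2.93], [-2.69, 2.69]. Speed limits (rad/s): [2.22, 2.22, 2.79, 3.14, 3.14, 3.14].

INTERFACE

Orientations are given as [roll, pitch, yaw] about the fixed x, y, z axes, in that order (R = Rz(yaw) Ry(pitch) Rx(roll)).
In Python, from cell import env gives the robot as it stands. The module is installed in compiled form; this text tells all that it offers.
- The arm moves only by the tool move_arm, never from a script. Its argument "rows" is a list of rows, each an object of numbers: "tx", "ty", "tz": the shift along the tool's x, y, z in cm; "rx", "ry", "rz": the turn, a rotation vector about the tool's x, y, z in rad; "grip": the opening in per cent of the stroke, from 0 (shut) to 100 (fully open). In form: [{"tx": .., "ty": .., "tz": .., "rx": .., "ry": .., "rz": .., "grip": ..}, ...]. A call has 1 to 10 rows; each row shifts and turns the commanded pose from where the row before left it, along the tool's axes as they then stand; what a row does not reach is not made up. A row lasts 1/12 s, in which the tool goes at most 41.7 mm and 7.16 degrees, less where a joint would pass 70% of its speed; a pose out of reach is approached as far as the arm can. A call is refused whole if a number of a shift passes 4.17 or a number of a turn 0.125, either way. A call with a gripper value outside its range is refused whole. The fingers move at their own pace and stop on an object; the grip force is fixed at half the most. Time passes only in rows, so rows that do not move let the fingers close. It gives the time, the measured TCP pose, the force and the opening at its end, in the units of the state.
- env.state(): the state, without advancing time (a new reading comes with each control period).
- env.read_camera(name): name is "scene" or "top" or "wrist"; returns (picture, depth): 420x560x3 uint8, blue, green, red; 420x560 float32, mm along the optical axis (not along the pixel's ray), 0 where there is no reading.
- env.calibration(name): a dict with "vertical_fov" (degrees; the focal length in pixels is half the picture's height over the tangent of half this angle, whatever the lens; pixels are square), "cx", "cy" (the principal point, pixels), "dist" ([k1, k2, p1, p2, k3] as OpenCV has them; the pictures are not rectified), "eye" and "rotation" of the camera in the world. Camera axes: x right, y up, looking along -z (the intrinsics and any distortion apply to the point x, -y, -z); pixel columns grow to the right and rows downward; lengths in mm; the calibration is good to about 2 mm. A picture is of the moment at which its call begins: read the wrist's pose just before it. calibration takes no time and is no camera call; for the wrist camera it gives the pose at the moment of the call.
- env.job_done(): hands the job in, once; it reports no verdict.
The state is a dict: "t": time; "joints": joint angles; "qvel": joint speeds; "tau": joint torques, N m; "eef_pos": TCP position; "tcp_rot": TCP orientation; "ft_force": force on the tool from outside, world axes, zero at the start; "moment": the same for the moment, N m; "opening": opening from 0.0 (shut) to 1.0 (fully open).
Only numpy, scipy, OpenCV 4.12 (cv2) and the standard library are available. Lean on these libraries where they do the work, as an engineer would, in place of code of your own. Each camera call takes 0.05 s, during which the arm holds its last target.

TASK

Fit the wide flat nozzle to the hot-air gun that stands nose-up in its bench stand (cold and unplugged): set it over the end of the tube, feel for where the two lugs drop into its slots, push it down against the spring, twist it clockwise as seen from above until it locks, and let go, so that it stays locked on by itself. Go gently, because the ceramic heater inside the tube cracks if the nozzle is forced (more than 50 N), and leave the other nozzles, the mallet and the ink jar where they are.

Things in the scene. Friction and masses are not known exactly. Their poses are not given: they have to be found in the camera images.
- flat_nozzle_mid (a point): Wide flat (fishtail) nozzle of bare steel, 98 mm tall, about 150 g, standing on its round collar, flat blade up; the only one of the three nozzles with a blade. Point: on its axis, half-way up (49 mm above its underside). z up, x along the blade's wide side, y across its thickness. Half a turn about z makes no difference.
- flat_nozzle_blade (a point): Centre of that nozzle's blade, the place to grip: on the axis, 77 mm above the underside (28 mm above flat_nozzle_mid). The blade is 14 mm thick (y) with parallel faces, 50 to 66 mm wide (x), and runs from 22 mm below this point to 21 mm above it; below that the nozzle widens to the round collar.
- flat_nozzle_collar (a point): Centre of the collar's underside. Collar: outside 46 mm, bore 36.4 mm, 30 mm deep, open below. Two J-slots, half a turn apart, go through its wall, 7 mm wide. Seen from above, each enters at the bottom edge 45 deg clockwise of the blade's line (x), rises, runs level anticlockwise over a ledge 8 mm high (roof at 16 mm), and drops into a notch on the blade's line, floor at 5 mm.
- gun_nose (a point): Hot-air gun standing nose-up in a heavy bench stand, fixed. Point: centre of the open end of its steel tube, 200 mm above the table. z up along the tube, y the way the pistol grip sticks out. Tube 34 mm in diameter, its end bevelled over 3 mm. Heights of flat_nozzle_mid above this point are given under gun_spring.
- gun_lugs (a point): On the tube's axis, 10.5 mm below its end, level with two square steel lugs (5 x 5 mm) that stand out 5.5 mm on opposite sides. Frame as gun_nose. The lugs were in line with the grip (y), but twisting nozzles off has dragged the tube 0.15 to 0.9 rad anticlockwise: see or feel for them. It is tight now. With the lugs in, the nozzle turns 45 deg clockwise to lock, 3 deg play either way.
- gun_spring (a point): On the axis, 15 mm below the tube's end: top of a sprung ring that the collar's underside presses down (4 N, plus 1 N per mm, 10 mm travel). flat_nozzle_mid stands above gun_nose by 41 mm when on top of the lugs, 34 mm with the lugs in the slots, under 28 mm when low enough to twist (hard stop at 25 mm), 31 mm locked, lifted by the spring so that the lugs lie in the notches.
- round_nozzle: Bystander: nozzle with the same collar but a cone and a thin round spout (18 mm), 92 mm tall, standing on the table. Origin under its centre. Its place may be swapped with the other nozzles.
- spoon_nozzle: Bystander: nozzle with the same collar and a curved spoon-like reflector 46 mm wide on top, 98 mm tall, standing on the table. Origin under its centre. Its place may be swapped with the other nozzles.
- mallet: Bystander: wooden mallet lying on the table; head 65 x 110 x 60 mm, handle 220 mm long towards its -x. Origin under the head.
- ink_jar: Bystander: closed plastic jar, diameter 68 mm, 85 mm tall, 400 g. Origin under its centre.
Not all that is in view belongs to the job. Leave any orange, red or yellow look-alike of the part that bears flat_nozzle_mid alone.

How it is judged:
By the outcome, as a careful person would: the job done as asked, in the order asked, and still so for the second after the job is handed in, with the robot touching nothing.
It also fails if it takes over 58 s, if anything falls off the work surface, if the arm or the gripper's body presses on something with over 40 N, if the wrist force passes 120 N, or if a joint passes its speed limit or range.

## Working session

There is one attempt and no reset: what is moved stays moved. The work goes in short steps, Python scripts to look and compute and a tool call to move; the robot and the scene stay as the last step left them, time stands still between calls to the robot, and variables do not carry over. Pictures are saved under pics/ and viewed, and the job is handed in when it is done.

Besides the shell and the picture viewer there is one more tool, called after "Request:" as name(argument=value, ...) on one line, values as JSON. move_arm: Moves the arm, as the interface text tells. Its arguments: {"type":"object","properties":{"rows":{"type":"array"}},"required":["rows"]}

```bash
mkdir -p pics; cat > h.py <<'E'
import numpy as np, cv2, json
from cell import env
def cam(name):
    c=env.calibration(name); p,d=env.read_camera(name)
    np.savez('%s_%.2f.npz'%(name,env.state()['t']),p=p,d=d,**{k:np.array(v) for k,v in c.items()})
    np.savez('%s.npz'%name,p=p,d=d,**{k:np.array(v) for k,v in c.items()})
    return p,d,c
def load(name):
    z=np.load('%s.npz'%name); return z['p'],z['d'],z
def K(c,h=420):
    f=h/2/np.tan(np.radians(float(c['vertical_fov']))/2)
    return np.array([[f,0,float(c['cx'])],[0,f,float(c['cy'])],[0,0,1]])
def px2w(c,uv,depth):
    uv=np.asarray(uv,float).reshape(-1,1,2)
    n=cv2.undistortPoints(uv,K(c),np.array(c['dist'],float)).reshape(-1,2)
    d=np.asarray(depth,float).reshape(-1,1)
    pc=np.hstack([n*d,d])*[1,-1,-1]
    return pc@np.array(c['rotation']).reshape(3,3).T+np.array(c['eye'])
def ray(c,uv,z):
    a=px2w(c,uv,np.ones(len(np.asarray(uv).reshape(-1,2)))*1.0); e=np.array(c['eye'])
    return e+(a-e)*((z-e[2])/(a-e)[:,2:])
def w2px(c,P):
    P=(np.asarray(P,float).reshape(-1,3)-np.array(c['eye']))@np.array(c['rotation']).reshape(3,3)*[1,-1,-1]
    return cv2.projectPoints(P,np.zeros(3),np.zeros(3),K(c),np.array(c['dist'],float))[0].reshape(-1,2)
def cloud(p,d,c):
    v,u=np.nonzero(d>0); return px2w(c,np.c_[u,v],d[v,u]),u,v
E
python3 - <<'E'
from h import *
s=env.state(); print(s)
for n in ['scene','top','wrist']:
    p,d,c=cam(n); cv2.imwrite('pics/%s0.png'%n,p); print(n,c)
E
```

```text
{'t': 0.0, 'joints': array([ 9.99424305e-01,  4.91557044e-01,  1.55944639e+00, -3.14822413e-05,
        1.09169912e+00, -1.05568769e-01]), 'qvel': array([ 1.49474018e-04,  2.23845342e-03, -2.23827620e-04, -1.15015607e-04,
       -5.87755598e-04, -8.77119775e-05]), 'tau': array([ 1.15567640e-03, -6.12655449e+01, -2.58188546e+01,  6.92686485e-02,
        4.81588009e-02, -1.36088329e-04]), 'eef_pos': array([280.56070883, 558.24108466, 233.06435425]), 'tcp_rot': array([-1.57070714e+00,  1.10666647e-03,  1.10500765e+00]), 'ft_force': array([-1.0357938 , -1.0031647 , -0.09624472]), 'moment': array([-0.08845474, -0.00594757, -0.03945151]), 'opening': 0.9998162404811063}
scene {'vertical_fov': 46.40181158869678, 'cx': 277.3927643489412, 'cy': 201.22295338630246, 'dist': array([-0.04421174,  0.        ,  0.        ,  0.        ,  0.        ]), 'eye': array([1034.18626517, -436.92113216,  982.23020043]), 'rotation': array([ 0.63476079, -0.01424247,  0.98124632])}
top {'vertical_fov': 47.07490530866499, 'cx': 278.25278316837216, 'cy': 218.09647664261965, 'dist': array([-0.14774407,  0.        ,  0.        ,  0.        ,  0.        ]), 'eye': array([ 428.60861472, -100.01139772, 1135.08554693]), 'rotation': array([ 0.1035247 ,  0.01514672, -1.56206588])}
wrist {'vertical_fov': 61.05114110282066, 'cx': 277.78877111201615, 'cy': 208.3873558044357, 'dist': array([-0.09042784,  0.        ,  0.        ,  0.        ,  0.        ]), 'eye': array([212.46271846, 593.30301822, 383.58284578]), 'rotation': array([-2.77324403e-01,  1.06244793e-03,  1.10516424e+00])}
```

```bash
python3 - <<'E'
s=open('h.py').read()
s=s.replace("np.array(c['rotation']).reshape(3,3)","RM(c['rotation'])")
s=s.replace("def cam(","from scipy.spatial.transform import Rotation as Ro\ndef RM(r): return Ro.from_euler('xyz',np.array(r,float)).as_matrix()\ndef cam(")
open('h.py','w').write(s)
E
python3 - <<'E'
from h import *
for n in ['scene','top']:
    p,d,c=load(n); print(n,w2px(c,[[0,0,0],[500,0,0],[500,300,0]]))
E
```

```text
scene [[200.92077717  97.19126893]
 [298.70931092 213.40741249]
 [390.66128052 162.76012089]]
top [[241.29497872 449.92352146]
 [243.46784669 237.38369122]
 [119.7194854  236.11445711]]
```

View pics/scene0.png

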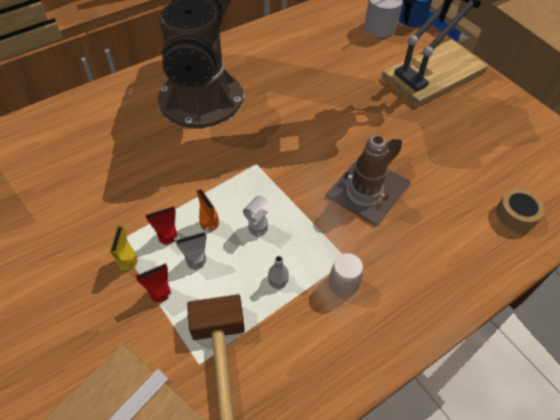

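View pics/top0.png

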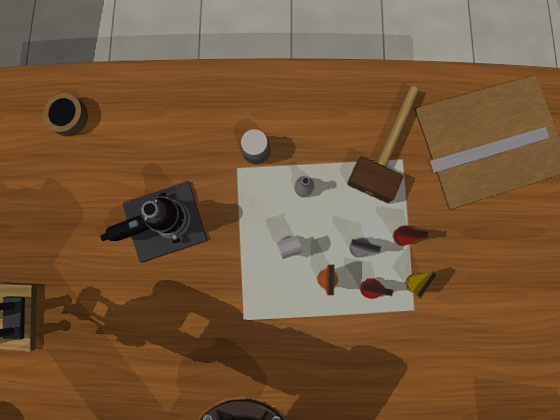

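View pics/wrist0.png

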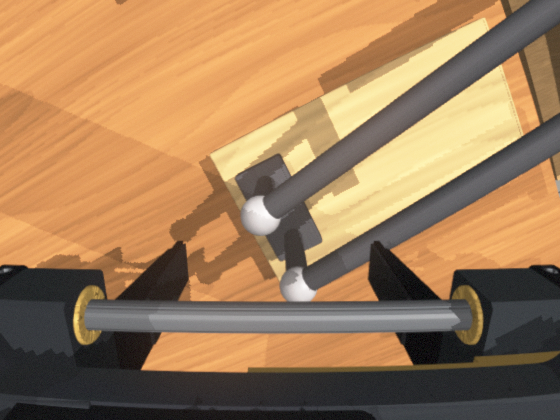

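```bash
python3 - <<'E'
from h import *
p,d,c=load('top'); 
a=cv2.resize(p[180:310,280:440],None,fx=4.8,fy=4.8,interpolation=cv2.INTER_CUBIC)[:590]
cv2.imwrite('pics/t1.png',a)
b=cv2.resize(p[170:270,90:220],None,fx=5.5,fy=5.5,interpolation=cv2.INTER_CUBIC); cv2.imwrite('pics/t2.png',b)
p,d,c=load('scene')
cv2.imwrite('pics/s1.png',cv2.resize(p[180:310,100:260],None,fx=4.6,fy=4.6,interpolation=cv2.INTER_CUBIC))
cv2.imwrite('pics/s2.png',cv2.resize(p[120:220,320:420],None,fx=5.8,fy=5.8,interpolation=cv2.INTER_CUBIC))
for n in ['top','scene']:
    p,d,c=load(n); P,u,v=cloud(p,d,c); np.set_printoptions(precision=1,suppress=True)
    nz=px2w(c,[[365,246]] if n=='top' else [[193,245]],[d[246,365] if n=='top' else d[245,193]])[0]
    print(n,nz)
    m=(np.hypot(P[:,0]-nz[0],P[:,1]-nz[1])<45)
    for lo,hi in [(5,30),(30,55),(60,80),(80,94),(94,110)]:
        q=P[m&(P[:,2]>lo)&(P[:,2]<hi)]
        if len(q)>3: print(lo,len(q),q.min(0),q.max(0),q.mean(0),np.linalg.eigh(np.cov(q[:,:2].T)))
    g=px2w(c,[[150,208]] if n=='top' else [[377,142]],[d[208,150] if n=='top' else d[142,377]])[0]; print('gun',g)
    m=(np.hypot(P[:,0]-g[0],P[:,1]-g[1])<60)
    for lo,hi in [(160,180),(180,186),(186,193),(193,197),(197,206)]:
        q=P[m&(P[:,2]>lo)&(P[:,2]<hi)]
        if len(q)>3: print(lo,len(q),q.min(0),q.max(0),q.mean(0))
E
```

```text
top [ 477.1 -270.8   98.6]
5 116 [ 432.2 -314.3    5. ] [ 519.  -227.1   29.7] [ 473.6 -265.3    8.3] EighResult(eigenvalues=array([537.2, 583.7]), eigenvectors=array([[-0.9, -0.5],
       [-0.5,  0.9]]))
30 145 [ 457.2 -288.4   30. ] [ 498.6 -246.5   55. ] [ 473.9 -268.1   43.8] EighResult(eigenvalues=array([110.3, 192.4]), eigenvectors=array([[-0.3, -0.9],
       [-0.9,  0.3]]))
60 20 [ 467.1 -291.5   60.1] [ 480.  -241.    79.9] [ 472.8 -268.6   69. ] EighResult(eigenvalues=array([  0.1, 272.5]), eigenvectors=array([[-1. ,  0.2],
       [ 0.2,  1. ]]))
80 14 [ 467.  -293.3   80.2] [ 479.9 -242.7   93. ] [ 473.6 -266.2   85.5] EighResult(eigenvalues=array([  0. , 273.5]), eigenvectors=array([[-1. ,  0.2],
       [ 0.2,  1. ]]))
94 200 [ 466.3 -303.4   94.5] [ 491.9 -238.3  105.7] [ 478.9 -271.7  100.2] EighResult(eigenvalues=array([ 16.7, 353.6]), eigenvectors=array([[-1. ,  0.2],
       [ 0.2,  1. ]]))
gun [543.8 169.4 201. ]
160 96 [515.4 144.4 160.1] [567.3 182.  172.6] [535.4 154.4 166.7]
180 77 [517.4 146.9 181.8] [566.1 194.5 186. ] [541.5 166.7 184.7]
186 138 [517.2 145.8 18
[... 763 characters left out ...]
4.9   80. ] [ 496.9 -244.    93.9] [ 486.4 -275.2   87.3] EighResult(eigenvalues=array([  1.1, 336. ]), eigenvectors=array([[-1. ,  0.3],
       [ 0.3,  1. ]]))
94 213 [ 465.5 -306.3   94. ] [ 494.5 -240.6  103. ] [ 481.  -273.4   98.2] EighResult(eigenvalues=array([ 23.2, 361.6]), eigenvectors=array([[-1. ,  0.2],
       [ 0.2,  1. ]]))
gun [547.8 164.1 201.2]
160 164 [522.4 143.  160. ] [570.9 188.9 178.9] [554.7 157.9 167.8]
180 62 [522.3 144.9 180.5] [568.2 196.4 185.9] [549.3 161.7 184.4]
186 98 [521.5 144.7 186.1] [568.5 192.7 192.4] [551.6 161.1 188.1]
193 23 [530.8 152.2 193.2] [560.7 180.9 196.6] [551.5 161.1 194.8]
197 138 [527.4 151.3 197.2] [561.2 184.2 205.6] [546.  167.8 200.8]
```

View pics/t1.png

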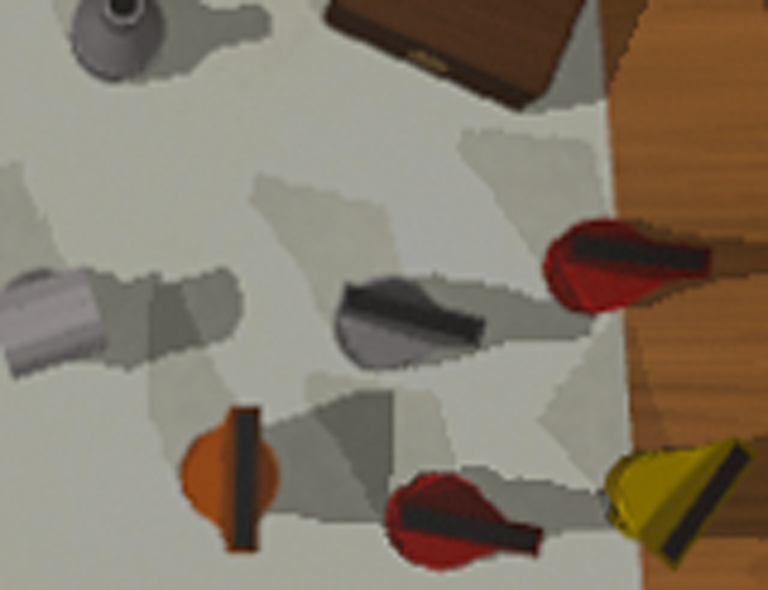

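View pics/t2.png

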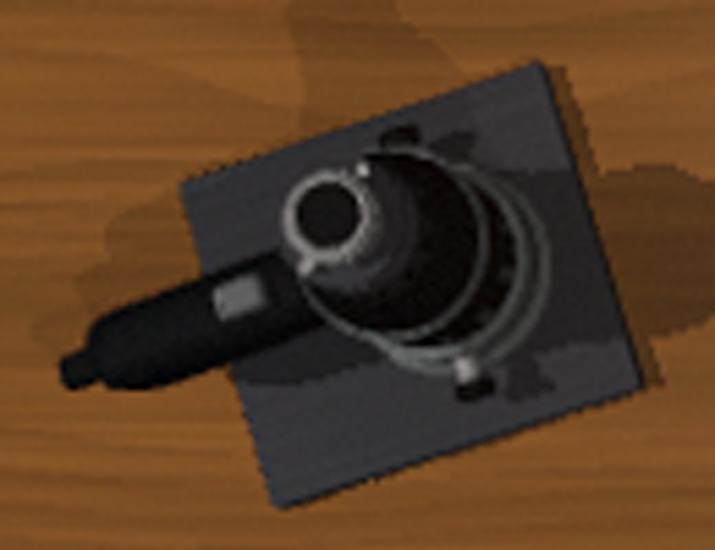

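View pics/s1.png

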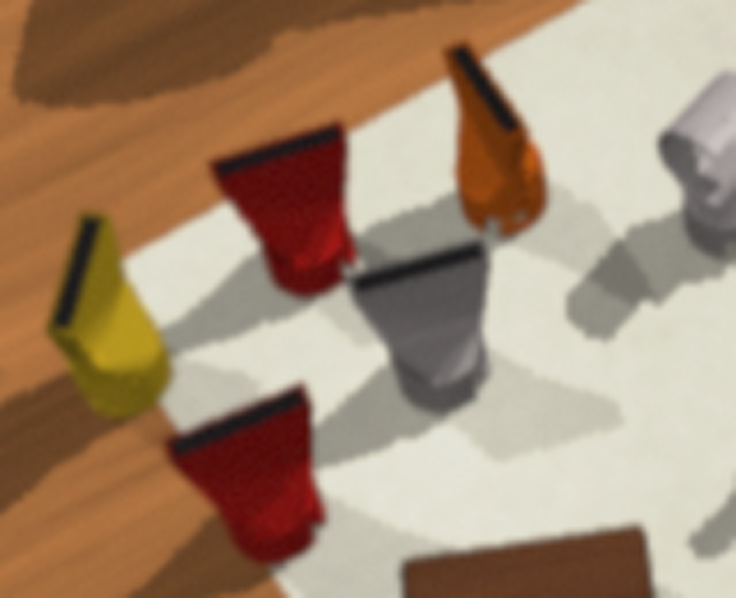

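View pics/s2.png

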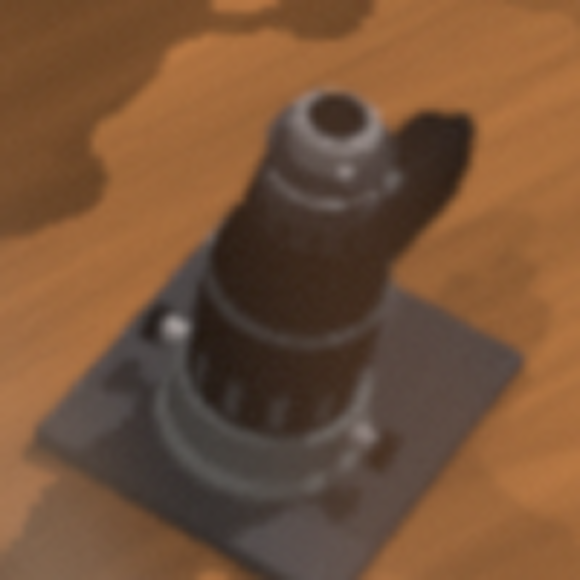

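Steel fishtail nozzle stands at top-view pixel (365,246); the gun's nose is at (150,208), with its lugs as bright spots at about (156,201) and (145,218). Next a close wrist view of the gun.

Request:
move_arm(rows=[{"tx":-1.44,"ty":-0.36,"tz":-2.81,"grip":100},{"tx":-1.44,"ty":-0.36,"tz":-2.81,"grip":100},{"tx":-1.44,"ty":-0.36,"tz":-2.81,"grip":100},{"tx":-1.44,"ty":-0.36,"tz":-2.81,"grip":100},{"tx":-1.44,"ty":-0.36,"tz":-2.81,"grip":100},{"tx":-1.44,"ty":-0.36,"tz":-2.81,"grip":100},{"tx":-1.44,"ty":-0.36,"tz":-2.81,"grip":100},{"tx":-1.44,"ty":-0.36,"tz":-2.81,"grip":100}])

```text
validation failed for argument at $.ro...
```

Request:
move_arm(rows=[{"tx":-1.44,"ty":-0.36,"tz":-2.81,"grip":60},{"tx":-1.44,"ty":-0.36,"tz":-2.81,"grip":60},{"tx":-1.44,"ty":-0.36,"tz":-2.81,"grip":60},{"tx":-1.44,"ty":-0.36,"tz":-2.81,"grip":60},{"tx":-1.44,"ty":-0.36,"tz":-2.81,"grip":60},{"tx":-1.44,"ty":-0.36,"tz":-2.81,"grip":60},{"tx":-1.44,"ty":-0.36,"tz":-2.81,"grip":60},{"tx":-1.44,"ty":-0.36,"tz":-2.81,"grip":60},{"grip":60},{"grip":60}])

```text
validation failed for argument at $.ro...
```

```bash
python3 - <<'E'
from h import *
np.set_printoptions(precision=3,suppress=True)
s=env.state(); print(s['t'],s['eef_pos'],s['tcp_rot'],s['ft_force'],s['moment'],s['qvel'])
p,d,c=cam('wrist'); cv2.imwrite('pics/w1.png',p); print(w2px(c,[[543,168,200]]),c['eye'],c['rotation'])
P,u,v=cloud(p,d,c)
for lo,hi in [(181,187),(187,194),(196,204)]:
    m=(np.hypot(P[:,0]-543,P[:,1]-168)<40)&(P[:,2]>lo)&(P[:,2]<hi); q=P[m]; print(lo,len(q),q.min(0),q.max(0),q.mean(0))
E
```

```text
0.15 [280.603 558.276 233.191] [-1.571  0.001  1.105] [0.694 0.253 0.883] [-0.003  0.007  0.025] [-0.001 -0.001 -0.003  0.     0.001 -0.001]
[[ 68.862 585.122]] [212.47  593.314 383.662] [-0.277  0.001  1.105]Traceback (most recent call last):
  File "<stdin>", line 7, in <module>
    return umr_minimum(a, axis, None, out, keepdims, initial, where)
ValueError: zero-size array to reduction operation minimum which has no identity
```

View pics/w1.png

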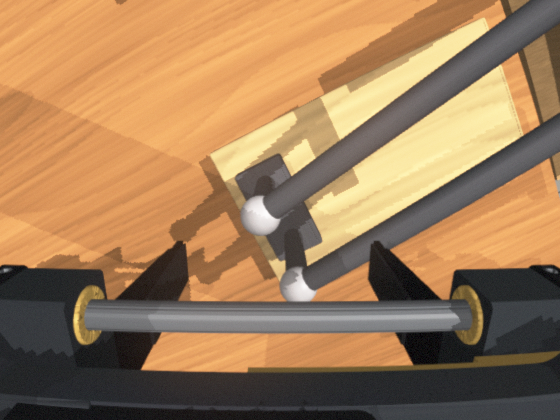

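Validation refused; probably all seven keys are needed. I'll try one full row.

Request:
move_arm(rows=[{"tx":-1.44,"ty":-0.36,"tz":-2.81,"rx":0,"ry":0,"rz":0,"grip":100}])

```text
t: 0.28
eef_pos: [297.4, 534.9, 236.3]
tcp_rot: [-1.57, 0.0, 1.108]
ft_force: [0.5, 0.4, -0.2]
opening: 1.001
```

Request:
move_arm(rows=[{"tx":-1.44,"ty":-0.36,"tz":-2.81,"rx":0,"ry":0,"rz":0,"grip":100},{"tx":-1.44,"ty":-0.36,"tz":-2.81,"rx":0,"ry":0,"rz":0,"grip":100},{"tx":-1.44,"ty":-0.36,"tz":-2.81,"rx":0,"ry":0,"rz":0,"grip":100},{"tx":-1.44,"ty":-0.36,"tz":-2.81,"rx":0,"ry":0,"rz":0,"grip":100},{"tx":-1.44,"ty":-0.36,"tz":-2.81,"rx":0,"ry":0,"rz":0,"grip":100},{"tx":-1.44,"ty":-0.36,"tz":-2.81,"rx":0,"ry":0,"rz":0,"grip":100},{"tx":-1.44,"ty":-0.36,"tz":-2.81,"rx":0,"ry":0,"rz":0,"grip":100}])

```text
t: 0.87
eef_pos: [430.4, 353.2, 262.6]
tcp_rot: [-1.571, -0.0, 1.105]
ft_force: [0.8, 0.7, 0.3]
opening: 1.001
```

Request:
move_arm(rows=[{"tx":-1.44,"ty":-0.36,"tz":-2.81,"rx":0,"ry":0,"rz":0,"grip":60},{"tx":-1.44,"ty":-0.36,"tz":-2.81,"rx":0,"ry":0,"rz":0,"grip":60},{"tx":-1.44,"ty":-0.36,"tz":-2.81,"rx":0,"ry":0,"rz":0,"grip":60},{"tx":-1.44,"ty":-0.36,"tz":-2.81,"rx":0,"ry":0,"rz":0,"grip":60},{"tx":-1.44,"ty":-0.36,"tz":-2.81,"rx":0,"ry":0,"rz":0,"grip":60},{"tx":-1.44,"ty":-0.36,"tz":-2.81,"rx":0,"ry":0,"rz":0,"grip":60},{"tx":-1.44,"ty":-0.36,"tz":-2.81,"rx":0,"ry":0,"rz":0,"grip":60},{"tx":-1.44,"ty":-0.36,"tz":-2.81,"rx":0,"ry":0,"rz":0,"grip":60},{"tx":0,"ty":0,"tz":0,"rx":0,"ry":0,"rz":0,"grip":60},{"tx":0,"ty":0,"tz":0,"rx":0,"ry":0,"rz":0,"grip":60}])

```text
t: 1.7
eef_pos: [579.4, 149.4, 290.9]
tcp_rot: [-1.57, 0.0, 1.103]
ft_force: [-0.3, 1.0, 0.4]
opening: 0.598
```

```bash
python3 - <<'E'
from h import *
np.set_printoptions(precision=3,suppress=True)
s=env.state(); print(s['t'],s['eef_pos'],s['tcp_rot'],s['ft_force'],s['moment'],s['qvel'])
p,d,c=cam('wrist'); cv2.imwrite('pics/w2.png',p); print(w2px(c,[[543,168,200]]),c['eye'],c['rotation'])
P,u,v=cloud(p,d,c)
for lo,hi in [(181,187),(187,194),(196,204)]:
    m=(np.hypot(P[:,0]-543,P[:,1]-168)<40)&(P[:,2]>lo)&(P[:,2]<hi); q=P[m]
    if len(q): print(lo,len(q),q.min(0),q.max(0),q.mean(0))
E
```

```text
1.7 [579.444 149.403 290.878] [-1.57   0.     1.103] [-0.324  1.002  0.401] [ 0.015  0.018 -0.006] [ 0.041 -0.012  0.024  0.007 -0.001  0.013]
[[277.188 161.751]] [511.396 184.49  441.376] [-0.277  0.     1.103]
181 1580 [519.081 147.448 181.485] [568.007 196.273 186.929] [541.226 172.897 184.392]
187 124 [523.218 159.602 188.067] [563.974 188.484 193.711] [538.417 174.792 191.143]
196 1858 [526.781 155.172 196.008] [560.432 188.728 201.914] [543.128 172.166 199.284]
```

View pics/w2.png

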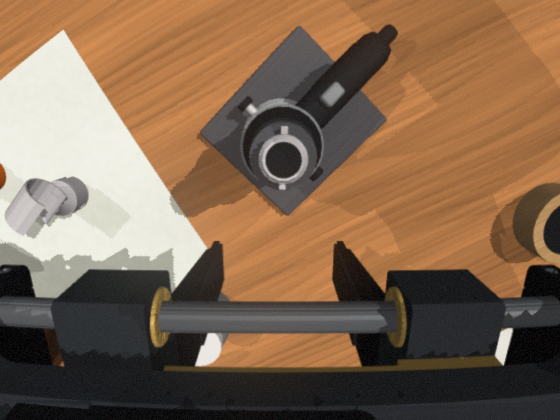

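```bash
python3 - <<'E'
from h import *
p,d,c=load('wrist')
cv2.imwrite('pics/w2c.png',cv2.resize(p[115:200,240:330],None,fx=7,fy=7,interpolation=cv2.INTER_CUBIC))
P,u,v=cloud(p,d,c); m=(np.hypot(P[:,0]-543,P[:,1]-172)<30)
q=P[m&(P[:,2]>198)]
# outer edge fit: algebraic on hull
h=cv2.convexHull(q[:,:2].astype(np.float32)); print(cv2.minEnclosingCircle(h),cv2.fitEllipse(h),np.median(q[:,2]))
for dx in range(262,304,3): print(dx,[ (r,round(float(d[r,dx]))) for r in (126,130,134,185,188)])
E
```

```text
((552.5250244140625, 168.0906982421875), 28.15424919128418) ((548.4815063476562, 169.24905395507812), (41.75225067138672, 58.19893264770508), 153.36483764648438) 383.182147802108
262 [(126, 285), (130, 251), (134, 251), (185, 439), (188, 441)]
265 [(126, 270), (130, 252), (134, 251), (185, 262), (188, 440)]
268 [(126, 251), (130, 252), (134, 253), (185, 262), (188, 440)]
271 [(126, 249), (130, 251), (134, 253), (185, 262), (188, 262)]
274 [(126, 251), (130, 251), (134, 252), (185, 261), (188, 263)]
277 [(126, 251), (130, 253), (134, 249), (185, 262), (188, 262)]
280 [(126, 251), (130, 245), (134, 242), (185, 255), (188, 255)]
283 [(126, 244), (130, 245), (134, 241), (185, 257), (188, 255)]
286 [(126, 245), (130, 245), (134, 245), (185, 262), (188, 264)]
289 [(126, 251), (130, 252), (134, 250), (185, 262), (188, 263)]
292 [(126, 251), (130, 252), (134, 253), (185, 262), (188, 263)]
295 [(126, 252), (130, 251), (134, 253), (185, 262), (188, 439)]
298 [(126, 251), (130, 252), (134, 252), (185, 262), (188, 440)]
301 [(126, 0), (130, 251), (134, 252), (185, 437), (188, 439)]
```

View pics/w2c.png

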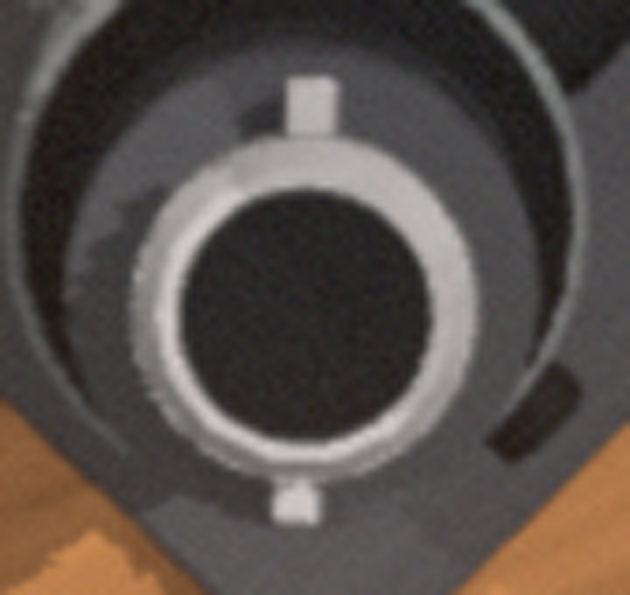

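```bash
python3 - <<'E'
from h import *
p,d,c=load('wrist')
f=lambda x,y:[240+x/7-.43,115+y/7-.43]
np.set_printoptions(precision=2,suppress=True)
print('outer c',ray(c,[f(305,308),f(133,308),f(477,308)],197)); print('inner c',ray(c,[f(308,315),f(183,315),f(433,315),f(308,188),f(308,443)],200))
L=ray(c,[f(312,77),f(297,523)],192); print('lug ends',L,np.hypot(*(L[0]-L[1])[:2]),L.mean(0))
dv=L[0]-L[1]; print('lug yaw',np.degrees(np.arctan2(dv[1],dv[0])))
t=np.load('top_0.05.npz') if __import__('os').path.exists('top_0.05.npz') else np.load('top.npz')
g=lambda x,y:[90+x/5.5-.4,170+y/5.5-.4]
L=ray(t,[g(363,170),g(305,265)],190);dv=L[0]-L[1]; print('top lug',L,L.mean(0),np.degrees(np.arctan2(dv[1],dv[0])))
print('top inner c',ray(t,[g(329,215)],200))
E
```

```text
outer c [[543.28 172.44 197.  ]
 [535.65 157.37 197.  ]
 [550.88 187.53 197.  ]]
inner c [[543.63 172.54 200.  ]
 [538.15 161.72 200.  ]
 [549.09 183.38 200.  ]
 [532.69 178.02 200.  ]
 [554.92 166.89 200.  ]]
lug ends [[523.91 182.99 192.  ]
 [563.3  161.58 192.  ]] 44.841385893091115 [543.6  172.28 192.  ]
lug yaw 151.46834060503167
top lug [[560.4  161.59 190.  ]
 [525.41 181.96 190.  ]] [542.9  171.78 190.  ] -30.201959565609766
top inner c [[542.57 170.78 200.  ]]
```

```bash
cat >> h.py <<'E'
def plan(target,yaw,n,grip,wob=None):
    s=env.state(); P=s['eef_pos']; y0=s['tcp_rot'][2]
    dy=(yaw-y0)/n; y=y0; D=(np.array(target)-P)/n/10; out=[]
    for i in range(n):
        x=np.array([np.cos(y),np.sin(y),0]); z=np.array([-np.sin(y),np.cos(y),0])
        out.append({"tx":round(float(D@x),2),"ty":round(float(-D[2]),2),"tz":round(float(D@z),2),"rx":0,"ry":round(-dy,3),"rz":0,"grip":grip}); y+=dy
    print(json.dumps(out))
E
python3 - <<'E'
from h import *
plan([471,-311,200],-0.21,14,60)
E
```

```text
[{"tx": -3.29, "ty": 0.65, "tz": -0.8, "rx": 0, "ry": 0.094, "rz": 0, "grip": 60}, {"tx": -3.2, "ty": 0.65, "tz": -1.1, "rx": 0, "ry": 0.094, "rz": 0, "grip": 60}, {"tx": -3.08, "ty": 0.65, "tz": -1.4, "rx": 0, "ry": 0.094, "rz": 0, "grip": 60}, {"tx": -2.94, "ty": 0.65, "tz": -1.68, "rx": 0, "ry": 0.094, "rz": 0, "grip": 60}, {"tx": -2.77, "ty": 0.65, "tz": -1.95, "rx": 0, "ry": 0.094, "rz": 0, "grip": 60}, {"tx": -2.57, "ty": 0.65, "tz": -2.2, "rx": 0, "ry": 0.094, "rz": 0, "grip": 60}, {"tx": -2.36, "ty": 0.65, "tz": -2.43, "rx": 0, "ry": 0.094, "rz": 0, "grip": 60}, {"tx": -2.12, "ty": 0.65, "tz": -2.64, "rx": 0, "ry": 0.094, "rz": 0, "grip": 60}, {"tx": -1.86, "ty": 0.65, "tz": -2.83, "rx": 0, "ry": 0.094, "rz": 0, "grip": 60}, {"tx": -1.59, "ty": 0.65, "tz": -2.99, "rx": 0, "ry": 0.094, "rz": 0, "grip": 60}, {"tx": -1.3, "ty": 0.65, "tz": -3.12, "rx": 0, "ry": 0.094, "rz": 0, "grip": 60}, {"tx": -1.0, "ty": 0.65, "tz": -3.23, "rx": 0, "ry": 0.094, "rz": 0, "grip": 60}, {"tx": -0.7, "ty": 0.65, "tz": -3.31, "rx": 0, "ry": 0.094, "rz": 0, "grip": 60}, {"tx": -0.38, "ty": 0.65, "tz": -3.36, "rx": 0, "ry": 0.094, "rz": 0, "grip": 60}]
```

Request:
move_arm(rows=[{"tx":-3.3,"ty":0.65,"tz":-0.8,"rx":0,"ry":0.094,"rz":0,"grip":60},{"tx":-3.2,"ty":0.65,"tz":-1.1,"rx":0,"ry":0.094,"rz":0,"grip":60},{"tx":-3.1,"ty":0.65,"tz":-1.4,"rx":0,"ry":0.094,"rz":0,"grip":60},{"tx":-2.9,"ty":0.65,"tz":-1.7,"rx":0,"ry":0.094,"rz":0,"grip":60},{"tx":-2.8,"ty":0.65,"tz":-1.9,"rx":0,"ry":0.094,"rz":0,"grip":60},{"tx":-2.6,"ty":0.65,"tz":-2.2,"rx":0,"ry":0.094,"rz":0,"grip":60},{"tx":-2.4,"ty":0.65,"tz":-2.4,"rx":0,"ry":0.094,"rz":0,"grip":60}])

```text
t: 2.33
eef_pos: [523.3, -80.2, 245.5]
tcp_rot: [-1.571, -0.0, 0.444]
ft_force: [1.2, -0.2, 0.0]
opening: 0.602
```

Request:
move_arm(rows=[{"tx":-2.1,"ty":0.65,"tz":-2.6,"rx":0,"ry":0.094,"rz":0,"grip":60},{"tx":-1.9,"ty":0.65,"tz":-2.8,"rx":0,"ry":0.094,"rz":0,"grip":60},{"tx":-1.6,"ty":0.65,"tz":-3.0,"rx":0,"ry":0.094,"rz":0,"grip":60},{"tx":-1.3,"ty":0.65,"tz":-3.1,"rx":0,"ry":0.094,"rz":0,"grip":60},{"tx":-1.0,"ty":0.65,"tz":-3.2,"rx":0,"ry":0.094,"rz":0,"grip":60},{"tx":-0.7,"ty":0.65,"tz":-3.3,"rx":0,"ry":0.094,"rz":0,"grip":60},{"tx":-0.4,"ty":0.65,"tz":-3.4,"rx":0,"ry":0.094,"rz":0,"grip":60},{"tx":0,"ty":0,"tz":0,"rx":0,"ry":0,"rz":0,"grip":60},{"tx":0,"ty":0,"tz":0,"rx":0,"ry":0,"rz":0,"grip":60}])

```text
t: 3.08
eef_pos: [469.2, -310.1, 199.7]
tcp_rot: [-1.57, 0.001, -0.212]
ft_force: [0.6, 0.7, 0.4]
opening: 0.601
```

```bash
python3 - <<'E'
from h import *
np.set_printoptions(precision=3,suppress=True)
s=env.state(); print(s['t'],s['eef_pos'],s['tcp_rot'],s['ft_force'],s['moment'],s['joints'])
p,d,c=cam('wrist'); cv2.imwrite('pics/w3.png',p); print(w2px(c,[[479.5,-272,98]]),c['eye'],c['rotation'])
P,u,v=cloud(p,d,c)
for lo,hi in [(5,30),(60,94),(95,103)]:
    m=(np.hypot(P[:,0]-479,P[:,1]+272)<42)&(P[:,2]>lo)&(P[:,2]<hi); q=P[m]
    if len(q): print(lo,len(q),q.min(0),q.max(0),q.mean(0),cv2.minAreaRect(q[:,:2].astype(np.float32)))
E
```

```text
3.0833 [ 469.157 -310.126  199.679] [-1.57   0.001 -0.212] [0.608 0.676 0.419] [-0.081  0.09   0.03 ] [-0.702  0.441  1.754  0.     0.949 -0.49 ]
[[279.849 163.025]] [ 486.277 -234.551  350.166] [-0.277  0.001 -0.212]
5 62 [ 456.564 -287.707   11.311] [ 502.314 -248.127   29.957] [ 479.069 -265.413   28.165] ((480.0994873046875, -267.17279052734375), (34.27526092529297, 45.12516403198242), 77.99626159667969)
95 1805 [ 465.212 -303.622   95.052] [ 494.001 -237.605   99.961] [ 479.759 -269.448   97.617] ((479.4986877441406, -270.5635986328125), (65.71318054199219, 14.078344345092773), 75.73811340332031)
```

View pics/w3.png

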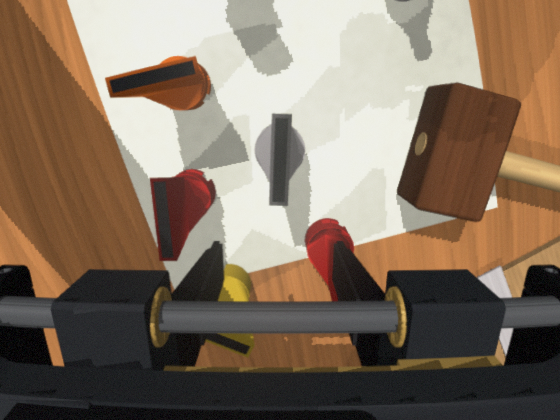

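```bash
python3 - <<'E'
from h import *
np.set_printoptions(precision=2,suppress=True)
p,d,c=load('wrist')
cv2.imwrite('pics/w3c.png',cv2.resize(p[105:215,245:320],None,fx=5.4,fy=5.4,interpolation=cv2.INTER_CUBIC))
P,u,v=cloud(p,d,c); m=(np.hypot(P[:,0]-479,P[:,1]+272)<42)&(P[:,2]>93)
im=np.zeros(d.shape,np.uint8); im[v[m],u[m]]=1
for zz in (98,):
    r=cv2.minAreaRect(np.c_[u[m],v[m]].astype(np.float32)); b=cv2.boxPoints(r); W=ray(c,b,98); print(r,b,W,W.mean(0))
    e=[W[i]-W[(i+1)%4] for i in range(4)]; print([ (np.hypot(*q[:2]),np.degrees(np.arctan2(q[1],q[0]))) for q in e])
E
```

```text
((278.5, 266.5), (439.0, 305.0), -0.0) [[ 59. 419.]
 [ 59. 114.]
 [498. 114.]
 [498. 419.]] [[ 217.42 -468.52   98.  ]
 [ 332.94 -203.16   98.  ]
 [ 639.45 -269.     98.  ]
 [ 636.09 -558.26   98.  ]] [ 456.47 -374.73   98.  ]
[(np.float64(289.4143494390279), np.float64(-113.52567480030123)), (np.float64(313.50338671804275), np.float64(167.87587164147268)), (np.float64(289.27252391875084), np.float64(89.33374588440354)), (np.float64(428.1791961052788), np.float64(-12.097983763354874))]
```

View pics/w3c.png

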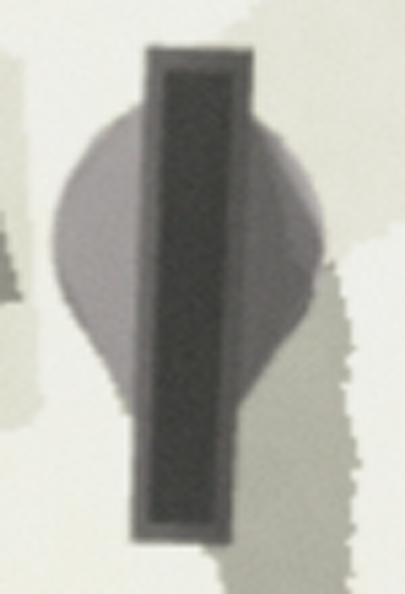

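```bash
python3 - <<'E'
from h import *
np.set_printoptions(precision=2,suppress=True)
p,d,c=load('wrist')
f=lambda x,y:[245+x/5.4-.4,105+y/5.4-.4]
W=ray(c,[f(147,47),f(252,47),f(231,543),f(132,543)],98); print(W,W.mean(0))
e=(W[0]+W[1]-W[2]-W[3])/2; y=np.arctan2(e[1],e[0]); print(np.hypot(*e[:2]),np.degrees(y),y-np.pi/2)
yy=y-np.pi/2
plan([*W.mean(0)[:2],120],yy,4,45)
E
```

```text
[[ 481.3  -237.1    98.  ]
 [ 494.39 -239.91   98.  ]
 [ 478.42 -303.55   98.  ]
 [ 465.26 -300.73   98.  ]] [ 479.84 -270.32   98.  ]
65.61411217530991 75.88138702891702 -0.24641628216017697
[{"tx": 0.05, "ty": 2.0, "tz": 1.0, "rx": 0, "ry": 0.009, "rz": 0, "grip": 45}, {"tx": 0.04, "ty": 2.0, "tz": 1.0, "rx": 0, "ry": 0.009, "rz": 0, "grip": 45}, {"tx": 0.03, "ty": 2.0, "tz": 1.01, "rx": 0, "ry": 0.009, "rz": 0, "grip": 45}, {"tx": 0.02, "ty": 2.0, "tz": 1.01, "rx": 0, "ry": 0.009, "rz": 0, "grip": 45}]
```

Request:
move_arm(rows=[{"tx":0.05,"ty":1.5,"tz":1.35,"rx":0,"ry":0.009,"rz":0,"grip":45},{"tx":0.04,"ty":2.0,"tz":1.35,"rx":0,"ry":0.009,"rz":0,"grip":45},{"tx":0.03,"ty":2.0,"tz":1.32,"rx":0,"ry":0.009,"rz":0,"grip":45},{"tx":0.02,"ty":2.0,"tz":0,"rx":0,"ry":0.009,"rz":0,"grip":45},{"tx":0,"ty":0,"tz":0,"rx":0,"ry":0,"rz":0,"grip":45},{"tx":0,"ty":0,"tz":0,"rx":0,"ry":0,"rz":0,"grip":45}])

```text
t: 3.63
eef_pos: [480.0, -269.7, 125.3]
tcp_rot: [-1.57, 0.001, -0.244]
ft_force: [-0.5, 0.5, 0.9]
opening: 0.455
```

```bash
python3 - <<'E'
from h import *
s=env.state(); print(s['eef_pos'],s['tcp_rot'],s['ft_force'])
plan([479.84,-270.32,78],-.2464,4,45)
E
```

```text
[ 479.99668919 -269.66586563  125.34034177] [-1.57014371e+00  1.10925627e-03 -2.43917806e-01] [-0.46334643  0.51018929  0.89631094]
[{"tx": 0.0, "ty": 1.18, "tz": -0.02, "rx": 0, "ry": 0.001, "rz": 0, "grip": 45}, {"tx": 0.0, "ty": 1.18, "tz": -0.02, "rx": 0, "ry": 0.001, "rz": 0, "grip": 45}, {"tx": 0.0, "ty": 1.18, "tz": -0.02, "rx": 0, "ry": 0.001, "rz": 0, "grip": 45}, {"tx": 0.0, "ty": 1.18, "tz": -0.02, "rx": 0, "ry": 0.001, "rz": 0, "grip": 45}]
```

Request:
move_arm(rows=[{"tx":0,"ty":1.2,"tz":-0.02,"rx":0,"ry":0.001,"rz":0,"grip":45},{"tx":0,"ty":1.2,"tz":-0.02,"rx":0,"ry":0.001,"rz":0,"grip":45},{"tx":0,"ty":1.2,"tz":-0.02,"rx":0,"ry":0,"rz":0,"grip":45},{"tx":0,"ty":1.1,"tz":0,"rx":0,"ry":0,"rz":0,"grip":45},{"tx":0,"ty":0,"tz":0,"rx":0,"ry":0,"rz":0,"grip":45},{"tx":0,"ty":0,"tz":0,"rx":0,"ry":0,"rz":0,"grip":0},{"tx":0,"ty":0,"tz":0,"rx":0,"ry":0,"rz":0,"grip":0},{"tx":0,"ty":0,"tz":0,"rx":0,"ry":0,"rz":0,"grip":0},{"tx":0,"ty":0,"tz":0,"rx":0,"ry":0,"rz":0,"grip":0},{"tx":0,"ty":0,"tz":0,"rx":0,"ry":0,"rz":0,"grip":0}])

```text
t: 4.47
eef_pos: [479.6, -271.9, 78.7]
tcp_rot: [-1.571, -0.001, -0.249]
ft_force: [-0.8, 1.1, 1.1]
opening: 0.155
```

```bash
python3 - <<'E'
from h import *
np.set_printoptions(precision=3,suppress=True)
s=env.state(); print(s['eef_pos'],s['tcp_rot'],s['ft_force'],s['moment'],s['opening']*95)
p,d,c=cam('wrist'); cv2.imwrite('pics/w4.png',p)
E
```

```text
[ 479.597 -271.887   78.675] [-1.571 -0.001 -0.249] [-0.845  1.059  1.06 ] [-0.031  0.242 -0.043] 14.686638235090637
```

View pics/w4.png

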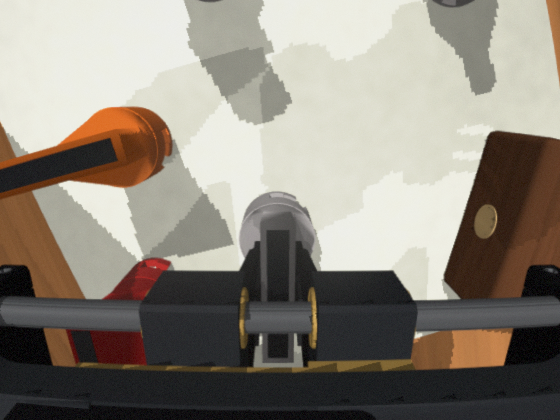

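Gripped: opening 14.7 mm fits the blade, and the jaws sit at pixel (278,300) over the nozzle. Lifting.

Request:
move_arm(rows=[{"tx":0,"ty":-1.0,"tz":0,"rx":0,"ry":0,"rz":0,"grip":0},{"tx":0,"ty":-2.0,"tz":0,"rx":0,"ry":0,"rz":0,"grip":0},{"tx":0,"ty":-3.0,"tz":0,"rx":0,"ry":0,"rz":0,"grip":0},{"tx":0,"ty":-3.0,"tz":0,"rx":0,"ry":0,"rz":0,"grip":0},{"tx":0,"ty":-3.0,"tz":0,"rx":0,"ry":0,"rz":0,"grip":0},{"tx":0,"ty":-1.5,"tz":0,"rx":0,"ry":0,"rz":0,"grip":0},{"tx":0,"ty":0,"tz":0,"rx":0,"ry":0,"rz":0,"grip":0}])

```text
t: 5.1
eef_pos: [480.3, -272.4, 217.2]
tcp_rot: [-1.573, -0.006, -0.249]
ft_force: [0.1, 0.1, -1.8]
opening: 0.148
```

```bash
python3 - <<'E'
from h import *
s=env.state(); print(s['eef_pos'],s['tcp_rot'],s['ft_force'],s['moment'],s['opening'])
plan([544.9,172.8,310],1.859,20,0)
E
```

```text
[ 480.33311792 -272.36899912  217.20114826] [-1.57300337 -0.00568369 -0.24893755] [ 0.14686747  0.13015488 -1.80323849] [-0.05281964  0.03976413 -0.0635048 ] 0.14820105482662402
[{"tx": -0.24, "ty": -0.46, "tz": 2.24, "rx": 0, "ry": -0.105, "rz": 0, "grip": 0}, {"tx": 0.0, "ty": -0.46, "tz": 2.25, "rx": 0, "ry": -0.105, "rz": 0, "grip": 0}, {"tx": 0.24, "ty": -0.46, "tz": 2.24, "rx": 0, "ry": -0.105, "rz": 0, "grip": 0}, {"tx": 0.47, "ty": -0.46, "tz": 2.2, "rx": 0, "ry": -0.105, "rz": 0, "grip": 0}, {"tx": 0.7, "ty": -0.46, "tz": 2.14, "rx": 0, "ry": -0.105, "rz": 0, "grip": 0}, {"tx": 0.92, "ty": -0.46, "tz": 2.05, "rx": 0, "ry": -0.105, "rz": 0, "grip": 0}, {"tx": 1.13, "ty": -0.46, "tz": 1.94, "rx": 0, "ry": -0.105, "rz": 0, "grip": 0}, {"tx": 1.33, "ty": -0.46, "tz": 1.81, "rx": 0, "ry": -0.105, "rz": 0, "grip": 0}, {"tx": 1.51, "ty": -0.46, "tz": 1.66, "rx": 0, "ry": -0.105, "rz": 0, "grip": 0}, {"tx": 1.68, "ty": -0.46, "tz": 1.5, "rx": 0, "ry": -0.105, "rz": 0, "grip": 0}, {"tx": 1.83, "ty": -0.46, "tz": 1.31, "rx": 0, "ry": -0.105, "rz": 0, "grip": 0}, {"tx": 1.96, "ty": -0.46, "tz": 1.11, "rx": 0, "ry": -0.105, "rz": 0, "grip": 0}, {"tx": 2.06, "ty": -0.46, "tz": 0.9, "rx": 0, "ry": -0.105, "rz": 0, "grip": 0}, {"tx": 2.14, "ty": -0.46, "tz": 0.68, "rx": 0, "ry": -0.105, "rz": 0, "grip": 0}, {"tx": 2.2, "ty": -0.46, "tz": 0.45, "rx": 0, "ry": -0.105, "rz": 0, "grip": 0}, {"tx": 2.24, "ty": -0.46, "tz": 0.21, "rx": 0, "ry": -0.105, "rz": 0, "grip": 0}, {"tx": 2.25, "ty": -0.46, "tz": -0.02, "rx": 0, "ry": -0.105, "rz": 0, "grip": 0}, {"tx": 2.23, "ty": -0.46, "tz": -0.26, "rx": 0, "ry": -0.105, "rz": 0, "grip": 0}, {"tx": 2.19, "ty": -0.46, "tz": -0.49, "rx": 0, "ry": -0.105, "rz": 0, "grip": 0}, {"tx": 2.13, "ty": -0.46, "tz": -0.72, "rx": 0, "ry": -0.105, "rz": 0, "grip": 0}]
```

Request:
move_arm(rows=[{"tx":-0.24,"ty":-0.46,"tz":2.24,"rx":0,"ry":-0.105,"rz":0,"grip":0},{"tx":0.0,"ty":-0.46,"tz":2.25,"rx":0,"ry":-0.105,"rz":0,"grip":0},{"tx":0.24,"ty":-0.46,"tz":2.24,"rx":0,"ry":-0.105,"rz":0,"grip":0},{"tx":0.47,"ty":-0.46,"tz":2.2,"rx":0,"ry":-0.105,"rz":0,"grip":0},{"tx":0.7,"ty":-0.46,"tz":2.14,"rx":0,"ry":-0.105,"rz":0,"grip":0},{"tx":0.92,"ty":-0.46,"tz":2.05,"rx":0,"ry":-0.105,"rz":0,"grip":0},{"tx":1.13,"ty":-0.46,"tz":1.94,"rx":0,"ry":-0.105,"rz":0,"grip":0},{"tx":1.33,"ty":-0.46,"tz":1.81,"rx":0,"ry":-0.105,"rz":0,"grip":0},{"tx":1.51,"ty":-0.46,"tz":1.66,"rx":0,"ry":-0.105,"rz":0,"grip":0},{"tx":1.68,"ty":-0.46,"tz":1.5,"rx":0,"ry":-0.105,"rz":0,"grip":0}])

```text
t: 5.93
eef_pos: [511.6, -48.1, 258.4]
tcp_rot: [-1.569, 0.001, 0.806]
ft_force: [-0.2, -0.0, -1.8]
opening: 0.145
```

Request:
move_arm(rows=[{"tx":1.83,"ty":-0.46,"tz":1.31,"rx":0,"ry":-0.105,"rz":0,"grip":0},{"tx":1.96,"ty":-0.46,"tz":1.11,"rx":0,"ry":-0.105,"rz":0,"grip":0},{"tx":2.06,"ty":-0.46,"tz":0.9,"rx":0,"ry":-0.105,"rz":0,"grip":0},{"tx":2.14,"ty":-0.46,"tz":0.68,"rx":0,"ry":-0.105,"rz":0,"grip":0},{"tx":2.2,"ty":-0.46,"tz":0.45,"rx":0,"ry":-0.105,"rz":0,"grip":0},{"tx":2.24,"ty":-0.46,"tz":0.21,"rx":0,"ry":-0.105,"rz":0,"grip":0},{"tx":2.25,"ty":-0.46,"tz":-0.02,"rx":0,"ry":-0.105,"rz":0,"grip":0},{"tx":2.23,"ty":-0.46,"tz":-0.26,"rx":0,"ry":-0.105,"rz":0,"grip":0},{"tx":2.19,"ty":-0.46,"tz":-0.49,"rx":0,"ry":-0.105,"rz":0,"grip":0},{"tx":2.13,"ty":-0.46,"tz":-0.72,"rx":0,"ry":-0.105,"rz":0,"grip":0}])

```text
t: 6.77
eef_pos: [545.2, 174.1, 304.3]
tcp_rot: [-1.569, -0.0, 1.856]
ft_force: [0.7, -0.2, -0.7]
opening: 0.142
```

Request:
move_arm(rows=[{"tx":0,"ty":0,"tz":0,"rx":0,"ry":0,"rz":0,"grip":0},{"tx":0,"ty":0,"tz":0,"rx":0,"ry":0,"rz":0,"grip":0},{"tx":0,"ty":0,"tz":0,"rx":0,"ry":0,"rz":0,"grip":0}])

```text
t: 7.02
eef_pos: [545.1, 172.6, 304.2]
tcp_rot: [-1.569, 0.0, 1.849]
ft_force: [0.1, 0.4, -0.9]
opening: 0.148
```

```bash
python3 - <<'E'
from h import *
np.set_printoptions(precision=3,suppress=True)
for n in ('wrist','top','scene'):
    s=env.state(); print(s['eef_pos'],s['tcp_rot'],s['ft_force'],s['moment'],s['opening'])
    p,d,c=cam(n); cv2.imwrite('pics/%s5.png'%n,p)
p,d,c=load('top'); a=p[150:250,90:220]; b=load('scene')[0][70:200,320:450]
cv2.imwrite('pics/ts5.png',np.hstack([cv2.resize(a,(390,300)),cv2.resize(b,(390,390))[:300]]))
E
```

```text
[545.078 172.597 304.246] [-1.569  0.     1.849] [ 0.144  0.393 -0.914] [0.041 0.027 0.016] 0.14778866489644463
[545.17  172.293 304.446] [-1.569  0.     1.849] [ 0.455  0.271 -1.403] [ 0.059  0.073 -0.012] 0.1467205343505138
[545.283 172.168 304.642] [-1.57  -0.     1.849] [-0.06  -0.133 -1.893] [ 0.084  0.    -0.017] 0.14543465046119947
```

View pics/wrist5.png

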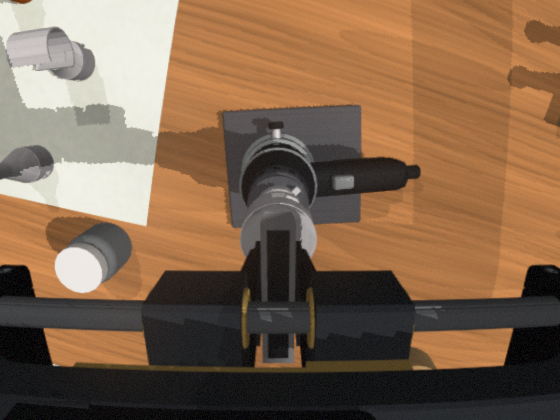

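View pics/ts5.png

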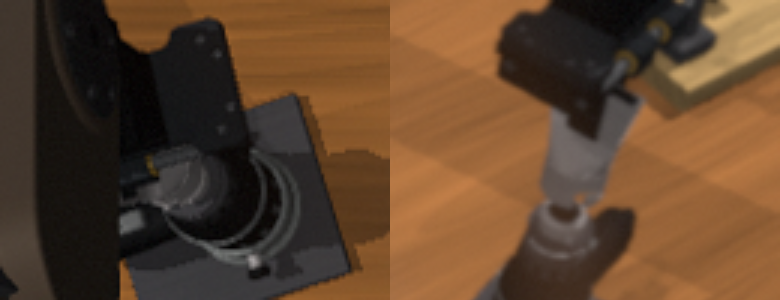

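View pics/scene5.png

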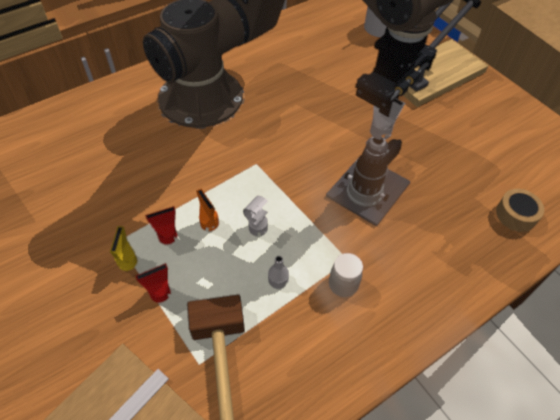

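Nozzle hangs above the tube end (collar at wrist pixel (280,235), still upright). Descend gently.

Request:
move_arm(rows=[{"tx":0,"ty":0.8,"tz":0,"rx":0,"ry":0,"rz":0,"grip":0},{"tx":0,"ty":0.8,"tz":0,"rx":0,"ry":0,"rz":0,"grip":0},{"tx":0,"ty":0.4,"tz":0,"rx":0,"ry":0,"rz":0,"grip":0},{"tx":0,"ty":0.2,"tz":0,"rx":0,"ry":0,"rz":0,"grip":0},{"tx":0,"ty":0.2,"tz":0,"rx":0,"ry":0,"rz":0,"grip":0},{"tx":0,"ty":0,"tz":0,"rx":0,"ry":0,"rz":0,"grip":0}])

```text
t: 7.67
eef_pos: [545.4, 173.0, 280.8]
tcp_rot: [-1.57, -0.0, 1.851]
ft_force: [0.2, -0.5, -0.8]
opening: 0.145
```

Request:
move_arm(rows=[{"tx":0,"ty":0.1,"tz":0,"rx":0,"ry":0,"rz":0,"grip":0},{"tx":0,"ty":0.1,"tz":0,"rx":0,"ry":0,"rz":0,"grip":0},{"tx":0,"ty":0.1,"tz":0,"rx":0,"ry":0,"rz":0,"grip":0}])

```text
t: 7.92
eef_pos: [545.6, 173.0, 278.3]
tcp_rot: [-1.571, -0.0, 1.851]
ft_force: [0.0, -0.3, -0.9]
opening: 0.147
```

Request:
move_arm(rows=[{"tx":0,"ty":0.1,"tz":0,"rx":0,"ry":0,"rz":0,"grip":0},{"tx":0,"ty":0.1,"tz":0,"rx":0,"ry":0,"rz":0,"grip":0}])

```text
t: 8.08
eef_pos: [545.5, 173.0, 276.2]
tcp_rot: [-1.571, -0.0, 1.851]
ft_force: [0.1, -0.2, -1.8]
opening: 0.145
```

Request:
move_arm(rows=[{"tx":0,"ty":0.1,"tz":0,"rx":0,"ry":0,"rz":0,"grip":0},{"tx":0,"ty":0.1,"tz":0,"rx":0,"ry":0,"rz":0,"grip":0},{"tx":0,"ty":0,"tz":0,"rx":0,"ry":0,"rz":0,"grip":0}])

```text
t: 8.33
eef_pos: [545.2, 172.9, 274.0]
tcp_rot: [-1.57, 0.0, 1.851]
ft_force: [-0.9, -0.4, -0.9]
opening: 0.148
```

Request:
move_arm(rows=[{"tx":0,"ty":0.1,"tz":0,"rx":0,"ry":0,"rz":0,"grip":0},{"tx":0,"ty":0.1,"tz":0,"rx":0,"ry":0,"rz":0,"grip":0},{"tx":0,"ty":0,"tz":0,"rx":0,"ry":0,"rz":0,"grip":0}])

```text
t: 8.58
eef_pos: [545.2, 172.9, 271.9]
tcp_rot: [-1.57, -0.0, 1.851]
ft_force: [-2.7, -0.4, -1.2]
opening: 0.144
```

Request:
move_arm(rows=[{"tx":0,"ty":0.1,"tz":0.04,"rx":0,"ry":0,"rz":0,"grip":0},{"tx":0,"ty":0.1,"tz":0.02,"rx":0,"ry":0,"rz":0,"grip":0},{"tx":0,"ty":0,"tz":0,"rx":0,"ry":0,"rz":0,"grip":0}])

```text
t: 8.83
eef_pos: [545.0, 172.9, 270.0]
tcp_rot: [-1.571, -0.0, 1.851]
ft_force: [-1.4, -0.5, -2.2]
opening: 0.148
```

Request:
move_arm(rows=[{"tx":0,"ty":0.1,"tz":0,"rx":0,"ry":0,"rz":0,"grip":0},{"tx":0,"ty":0.1,"tz":0,"rx":0,"ry":0,"rz":0,"grip":0},{"tx":0,"ty":0,"tz":0,"rx":0,"ry":0,"rz":0,"grip":0}])

```text
t: 9.08
eef_pos: [545.0, 172.9, 268.0]
tcp_rot: [-1.571, -0.0, 1.851]
ft_force: [-0.8, -1.5, -1.8]
opening: 0.146
```

Request:
move_arm(rows=[{"tx":0,"ty":0.1,"tz":0,"rx":0,"ry":0,"rz":0,"grip":0},{"tx":0,"ty":0.1,"tz":0,"rx":0,"ry":0,"rz":0,"grip":0},{"tx":0,"ty":0,"tz":0,"rx":0,"ry":0,"rz":0,"grip":0}])

```text
t: 9.33
eef_pos: [545.0, 172.9, 266.0]
tcp_rot: [-1.571, -0.0, 1.851]
ft_force: [-0.7, -0.4, -1.9]
opening: 0.144
```

Request:
move_arm(rows=[{"tx":0,"ty":0.1,"tz":0,"rx":0,"ry":0,"rz":0,"grip":0},{"tx":0,"ty":0.1,"tz":0,"rx":0,"ry":0,"rz":0,"grip":0},{"tx":0,"ty":0,"tz":0,"rx":0,"ry":0,"rz":0,"grip":0}])

```text
t: 9.58
eef_pos: [545.0, 172.9, 264.1]
tcp_rot: [-1.571, -0.0, 1.851]
ft_force: [-0.5, -0.4, -1.9]
opening: 0.147
```

Request:
move_arm(rows=[{"tx":0,"ty":0.1,"tz":0,"rx":0,"ry":0,"rz":0,"grip":0},{"tx":0,"ty":0.1,"tz":0,"rx":0,"ry":0,"rz":0,"grip":0},{"tx":0,"ty":0,"tz":0,"rx":0,"ry":0,"rz":0,"grip":0}])

```text
t: 9.83
eef_pos: [545.0, 172.9, 262.5]
tcp_rot: [-1.571, -0.0, 1.851]
ft_force: [-1.3, -1.3, 2.2]
opening: 0.145
```

Spring felt at the "lugs in" height. Push down.

Request:
move_arm(rows=[{"tx":0,"ty":0.1,"tz":0,"rx":0,"ry":0,"rz":0,"grip":0},{"tx":0,"ty":0.1,"tz":0,"rx":0,"ry":0,"rz":0,"grip":0},{"tx":0,"ty":0.1,"tz":0,"rx":0,"ry":0,"rz":0,"grip":0},{"tx":0,"ty":0,"tz":0,"rx":0,"ry":0,"rz":0,"grip":0}])

```text
t: 10.17
eef_pos: [545.0, 172.9, 259.6]
tcp_rot: [-1.572, -0.0, 1.851]
ft_force: [-0.9, -0.6, 5.3]
opening: 0.143
```

Request:
move_arm(rows=[{"tx":0,"ty":0.1,"tz":0,"rx":0,"ry":0,"rz":0,"grip":0},{"tx":0,"ty":0.1,"tz":0,"rx":0,"ry":0,"rz":0,"grip":0},{"tx":0,"ty":0.05,"tz":0,"rx":0,"ry":0,"rz":0,"grip":0},{"tx":0,"ty":0,"tz":0,"rx":0,"ry":0,"rz":0,"grip":0}])

```text
t: 10.5
eef_pos: [545.0, 172.9, 257.4]
tcp_rot: [-1.572, 0.0, 1.851]
ft_force: [-3.6, -1.3, 7.1]
opening: 0.146
```

Request:
move_arm(rows=[{"tx":0,"ty":0.1,"tz":0,"rx":0,"ry":0,"rz":0,"grip":0},{"tx":0,"ty":0.05,"tz":0,"rx":0,"ry":0,"rz":0,"grip":0},{"tx":0,"ty":0,"tz":0,"rx":0,"ry":0,"rz":0,"grip":0},{"tx":0,"ty":0,"tz":0,"rx":0,"ry":0,"rz":0,"grip":0}])

```text
t: 10.83
eef_pos: [545.0, 172.9, 256.1]
tcp_rot: [-1.572, 0.0, 1.851]
ft_force: [-3.7, -0.4, 9.2]
opening: 0.145
```

```bash
python3 - <<'E'
from h import *
np.set_printoptions(precision=3,suppress=True)
s=env.state(); print(s['eef_pos'],s['tcp_rot'],s['ft_force'],s['moment'],s['opening'],s['joints'])
E
```

```text
[545.033 172.873 256.058] [-1.572  0.     1.851] [-3.71  -0.37   9.236] [-0.203  0.736  0.014] 0.14474817200763096 [ 0.192  0.392  1.664  0.     1.084 -1.659]
```

Request:
move_arm(rows=[{"tx":0,"ty":0.08,"tz":0.04,"rx":0,"ry":0,"rz":0,"grip":0},{"tx":-0.01,"ty":0,"tz":0,"rx":0,"ry":0.06,"rz":0,"grip":0},{"tx":-0.01,"ty":0,"tz":0,"rx":0,"ry":0.06,"rz":0,"grip":0},{"tx":-0.01,"ty":0,"tz":0,"rx":0,"ry":0.06,"rz":0,"grip":0},{"tx":0,"ty":0,"tz":0,"rx":0,"ry":0,"rz":0,"grip":0}])

```text
t: 11.25
eef_pos: [545.1, 172.5, 255.5]
tcp_rot: [-1.573, -0.0, 1.667]
ft_force: [-1.6, -0.4, 10.1]
opening: 0.146
```

```bash
python3 - <<'E'
from h import *
np.set_printoptions(precision=3,suppress=True)
s=env.state(); print(s['eef_pos'],s['tcp_rot'],s['ft_force'],s['moment'],s['opening'])
E
```

```text
[545.115 172.457 255.49 ] [-1.573 -0.     1.667] [-1.645 -0.358 10.148] [-0.215  0.513 -0.105] 0.1458286821698472
```

Request:
move_arm(rows=[{"tx":-0.01,"ty":0,"tz":0,"rx":0,"ry":0.06,"rz":0,"grip":0},{"tx":-0.01,"ty":0,"tz":0,"rx":0,"ry":0.06,"rz":0,"grip":0},{"tx":-0.01,"ty":0,"tz":0,"rx":0,"ry":0.06,"rz":0,"grip":0},{"tx":-0.01,"ty":0,"tz":0,"rx":0,"ry":0.06,"rz":0,"grip":0},{"tx":-0.01,"ty":0,"tz":0,"rx":0,"ry":0.06,"rz":0,"grip":0},{"tx":0,"ty":0,"tz":0,"rx":0,"ry":0,"rz":0,"grip":0}])

```text
t: 11.75
eef_pos: [545.1, 172.0, 255.5]
tcp_rot: [-1.573, -0.001, 1.367]
ft_force: [-0.7, -1.0, 9.8]
opening: 0.145
```

```bash
python3 - <<'E'
from h import *
np.set_printoptions(precision=3,suppress=True)
s=env.state(); print(s['eef_pos'],s['tcp_rot'],s['ft_force'],s['moment'],s['opening'])
E
```

```text
[545.113 171.967 255.488] [-1.573 -0.001  1.367] [-0.685 -1.02   9.836] [-0.177  0.492 -0.052] 0.1445035000731528
```

Request:
move_arm(rows=[{"tx":-0.01,"ty":0,"tz":0,"rx":0,"ry":0.06,"rz":0,"grip":0},{"tx":-0.01,"ty":0,"tz":0,"rx":0,"ry":0.06,"rz":0,"grip":0},{"tx":-0.01,"ty":0,"tz":0,"rx":0,"ry":0.06,"rz":0,"grip":0},{"tx":0,"ty":0,"tz":0,"rx":0,"ry":0.06,"rz":0,"grip":0},{"tx":0,"ty":0,"tz":0,"rx":0,"ry":0.03,"rz":0,"grip":0},{"tx":0,"ty":0,"tz":0,"rx":0,"ry":0,"rz":0,"grip":0}])

```text
t: 12.25
eef_pos: [545.0, 171.6, 255.5]
tcp_rot: [-1.573, -0.001, 1.099]
ft_force: [-1.0, -1.5, 10.3]
opening: 0.149
```

```bash
python3 - <<'E'
from h import *
np.set_printoptions(precision=3,suppress=True)
s=env.state(); print(s['eef_pos'],s['tcp_rot'],s['ft_force'],s['moment'],s['opening'])
E
```

```text
[545.05  171.625 255.478] [-1.573 -0.001  1.099] [-0.952 -1.472 10.313] [-0.352  0.449 -0.042] 0.1490252329970297
```

Continue gently until the slot's end is felt.

Request:
move_arm(rows=[{"tx":0,"ty":0,"tz":0,"rx":0,"ry":0.03,"rz":0,"grip":0},{"tx":0,"ty":0,"tz":0,"rx":0,"ry":0,"rz":0,"grip":0}])

```text
t: 12.42
eef_pos: [545.0, 171.6, 255.5]
tcp_rot: [-1.573, -0.001, 1.069]
ft_force: [-1.2, -1.4, 9.4]
opening: 0.146
```

```bash
python3 - <<'E'
from h import *
np.set_printoptions(precision=3,suppress=True)
s=env.state(); print(s['eef_pos'],s['tcp_rot'],s['ft_force'],s['moment'],s['opening'])
E
```

```text
[545.019 171.624 255.472] [-1.573 -0.001  1.069] [-1.226 -1.363  9.376] [-0.364  0.489 -0.021] 0.14620581296686264
```

Request:
move_arm(rows=[{"tx":0,"ty":0,"tz":0,"rx":0,"ry":0.03,"rz":0,"grip":0},{"tx":0,"ty":0,"tz":0,"rx":0,"ry":0,"rz":0,"grip":0}])

```text
t: 12.58
eef_pos: [545.0, 171.6, 255.5]
tcp_rot: [-1.573, -0.001, 1.039]
ft_force: [-1.8, -1.0, 10.1]
opening: 0.147
```

```bash
python3 - <<'E'
from h import *
np.set_printoptions(precision=3,suppress=True)
s=env.state(); print(s['eef_pos'],s['tcp_rot'],s['ft_force'],s['moment'],s['opening'])
E
```

```text
[545.    171.609 255.476] [-1.573 -0.001  1.039] [-1.798 -1.027 10.144] [-0.436  0.504  0.01 ] 0.14728014430289826
```

Request:
move_arm(rows=[{"tx":0,"ty":0,"tz":0,"rx":0,"ry":0.03,"rz":0,"grip":0},{"tx":0,"ty":0,"tz":0,"rx":0,"ry":0,"rz":0,"grip":0}])

```text
t: 12.75
eef_pos: [544.9, 171.4, 255.5]
tcp_rot: [-1.573, -0.001, 1.01]
ft_force: [-2.5, -3.1, 10.8]
opening: 0.148
```

```bash
python3 - <<'E'
from h import *
np.set_printoptions(precision=3,suppress=True)
s=env.state(); print(s['eef_pos'],s['tcp_rot'],s['ft_force'],s['moment'],s['opening'])
E
```

```text
[544.947 171.383 255.452] [-1.573 -0.001  1.01 ] [-2.466 -3.088 10.762] [-0.664  0.55   0.039] 0.14843181676534933
```

Request:
move_arm(rows=[{"tx":0,"ty":0,"tz":0,"rx":0,"ry":0.03,"rz":0,"grip":0},{"tx":0,"ty":0,"tz":0,"rx":0,"ry":0,"rz":0,"grip":0}])

```text
t: 12.92
eef_pos: [544.9, 171.1, 255.5]
tcp_rot: [-1.573, -0.0, 0.98]
ft_force: [-2.3, -4.5, 10.7]
opening: 0.147
```

```bash
python3 - <<'E'
from h import *
np.set_printoptions(precision=3,suppress=True)
s=env.state(); print(s['eef_pos'],s['tcp_rot'],s['ft_force'],s['moment'],s['opening'])
E
```

```text
[544.869 171.119 255.46 ] [-1.573 -0.     0.98 ] [-2.282 -4.545 10.744] [-0.988  0.627  0.216] 0.14706597747567532
```

Slot end felt (torque and side force rising). Ease back to the middle of the play and let the spring lift it.

Request:
move_arm(rows=[{"tx":0.02,"ty":0,"tz":0,"rx":0,"ry":-0.06,"rz":0,"grip":0},{"tx":0,"ty":-0.1,"tz":0,"rx":0,"ry":0,"rz":0,"grip":0},{"tx":0,"ty":-0.1,"tz":0,"rx":0,"ry":0,"rz":0,"grip":0},{"tx":0,"ty":-0.1,"tz":0,"rx":0,"ry":0,"rz":0,"grip":0},{"tx":0,"ty":0,"tz":0,"rx":0,"ry":0,"rz":0,"grip":0}])

```text
t: 13.33
eef_pos: [545.0, 171.7, 258.2]
tcp_rot: [-1.572, -0.001, 1.041]
ft_force: [-1.4, -2.7, 7.3]
opening: 0.143
```

```bash
python3 - <<'E'
from h import *
np.set_printoptions(precision=3,suppress=True)
s=env.state(); print(s['eef_pos'],s['tcp_rot'],s['ft_force'],s['moment'],s['opening'])
E
```

```text
[545.001 171.652 258.228] [-1.572 -0.001  1.041] [-1.354 -2.735  7.264] [-0.54   0.408  0.114] 0.1427558542050683
```

Request:
move_arm(rows=[{"tx":0,"ty":-0.1,"tz":0,"rx":0,"ry":0,"rz":0,"grip":0},{"tx":0,"ty":-0.03,"tz":0,"rx":0,"ry":0,"rz":0,"grip":0},{"tx":0,"ty":0,"tz":0,"rx":0,"ry":0,"rz":0,"grip":0}])

```text
t: 13.58
eef_pos: [545.0, 171.7, 259.3]
tcp_rot: [-1.572, -0.001, 1.041]
ft_force: [-1.1, -2.4, 5.9]
opening: 0.145
```

```bash
python3 - <<'E'
from h import *
np.set_printoptions(precision=3,suppress=True)
s=env.state(); print(s['eef_pos'],s['tcp_rot'],s['ft_force'],s['moment'],s['opening'])
E
```

```text
[544.997 171.659 259.343] [-1.572 -0.001  1.041] [-1.073 -2.357  5.934] [-0.486  0.321  0.074] 0.1445033918117653
```

Request:
move_arm(rows=[{"tx":0,"ty":-0.05,"tz":0,"rx":0,"ry":0,"rz":0,"grip":0},{"tx":0,"ty":-0.05,"tz":0,"rx":0,"ry":0,"rz":0,"grip":0},{"tx":0,"ty":0,"tz":0,"rx":0,"ry":0,"rz":0,"grip":0}])

```text
t: 13.83
eef_pos: [545.0, 171.7, 260.2]
tcp_rot: [-1.572, -0.001, 1.041]
ft_force: [-0.5, -2.9, 5.4]
opening: 0.144
```

Request:
move_arm(rows=[{"tx":0,"ty":-0.05,"tz":0,"rx":0,"ry":0,"rz":0,"grip":0},{"tx":0,"ty":0,"tz":0,"rx":0,"ry":0,"rz":0,"grip":0}])

```text
t: 14.0
eef_pos: [545.0, 171.7, 260.4]
tcp_rot: [-1.572, -0.0, 1.041]
ft_force: [0.2, -2.7, 4.8]
opening: 0.146
```

```bash
python3 - <<'E'
from h import *
np.set_printoptions(precision=3,suppress=True)
s=env.state(); print(s['eef_pos'],s['tcp_rot'],s['ft_force'],s['moment'],s['opening'])
E
```

```text
[544.983 171.681 260.449] [-1.572 -0.     1.041] [ 0.23  -2.679  4.766] [-0.621 -0.094  0.071] 0.14583778839977207
```

Request:
move_arm(rows=[{"tx":0,"ty":-0.05,"tz":0,"rx":0,"ry":0,"rz":0,"grip":0},{"tx":0,"ty":0,"tz":0,"rx":0,"ry":0,"rz":0,"grip":0}])

```text
t: 14.17
eef_pos: [544.9, 171.7, 260.5]
tcp_rot: [-1.571, -0.0, 1.041]
ft_force: [2.9, -3.2, 1.3]
opening: 0.147
```

Request:
move_arm(rows=[{"tx":0,"ty":-0.05,"tz":0,"rx":0,"ry":0,"rz":0,"grip":0},{"tx":0,"ty":0,"tz":0,"rx":0,"ry":0,"rz":0,"grip":0}])

```text
t: 14.33
eef_pos: [544.9, 171.7, 260.7]
tcp_rot: [-1.571, 0.0, 1.041]
ft_force: [4.5, -2.8, -5.0]
opening: 0.146
```

```bash
python3 - <<'E'
from h import *
np.set_printoptions(precision=3,suppress=True)
s=env.state(); print(s['eef_pos'],s['tcp_rot'],s['ft_force'],s['moment'],s['opening'])
E
```

```text
[544.865 171.73  260.659] [-1.571  0.     1.041] [ 4.52  -2.752 -5.041] [-0.539 -1.     0.047] 0.1458485719210268
```

Locked: it resists lifting at exactly the locked height. Relax and release.

Request:
move_arm(rows=[{"tx":0,"ty":0.05,"tz":0,"rx":0,"ry":0,"rz":0,"grip":0},{"tx":0,"ty":0,"tz":0,"rx":0,"ry":0,"rz":0,"grip":40},{"tx":0,"ty":0,"tz":0,"rx":0,"ry":0,"rz":0,"grip":40},{"tx":0,"ty":0,"tz":0,"rx":0,"ry":0,"rz":0,"grip":40},{"tx":0,"ty":0,"tz":0,"rx":0,"ry":0,"rz":0,"grip":40}])

```text
t: 14.75
eef_pos: [544.4, 172.0, 260.7]
tcp_rot: [-1.57, -0.0, 1.041]
ft_force: [-0.4, -0.1, -0.4]
opening: 0.363
```

Request:
move_arm(rows=[{"tx":0,"ty":-1.0,"tz":0,"rx":0,"ry":0,"rz":0,"grip":40},{"tx":0,"ty":-2.0,"tz":0,"rx":0,"ry":0,"rz":0,"grip":40},{"tx":0,"ty":-2.0,"tz":0,"rx":0,"ry":0,"rz":0,"grip":40},{"tx":0,"ty":-3.0,"tz":0,"rx":0,"ry":0,"rz":0,"grip":40},{"tx":0,"ty":-3.0,"tz":-1.5,"rx":0,"ry":0,"rz":0,"grip":40},{"tx":0,"ty":-1.0,"tz":-3.0,"rx":0,"ry":0,"rz":0,"grip":40},{"tx":0,"ty":0,"tz":0,"rx":0,"ry":0,"rz":0,"grip":40},{"tx":0,"ty":0,"tz":0,"rx":0,"ry":0,"rz":0,"grip":40}])

```text
t: 15.42
eef_pos: [583.9, 148.6, 381.4]
tcp_rot: [-1.571, -0.001, 1.04]
ft_force: [-0.3, 0.2, -0.6]
opening: 0.399
```

```bash
python3 - <<'E'
from h import *
np.set_printoptions(precision=2,suppress=True)
s=env.state(); print(s['t'],s['eef_pos'],s['ft_force'],s['opening'])
p,d,c=cam('wrist'); cv2.imwrite('pics/w6.png',p)
P,u,v=cloud(p,d,c); m=(np.hypot(P[:,0]-543.5,P[:,1]-172.4)<40)&(P[:,2]>270)&(P[:,2]<295)
q=P[m]; print(q.mean(0),np.percentile(q[:,2],[5,50,95]),cv2.minAreaRect(q[:,:2].astype(np.float32)))
p,d,c=cam('scene'); cv2.imwrite('pics/s6.png',p); cv2.imwrite('pics/s6c.png',cv2.resize(p[70:200,320:450],None,fx=4.5,fy=4.5,interpolation=cv2.INTER_CUBIC))
E
```

```text
15.4167 [583.92 148.57 381.44] [-0.28  0.15 -0.65] 0.39933161450053667
[544.2  172.47 279.72] [278.6  279.73 280.86] ((544.9442138671875, 171.91175842285156), (13.809926986694336, 66.04541015625), 59.799171447753906)
```

View pics/w6.png

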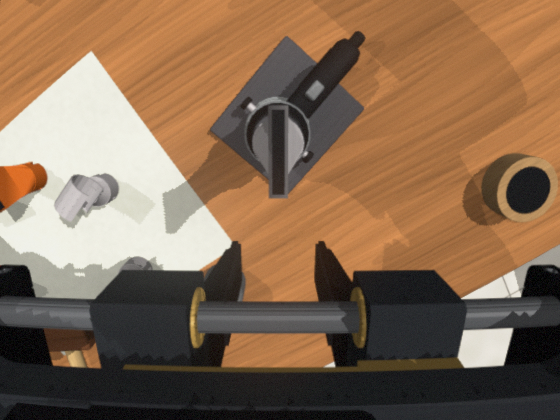

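View pics/s6c.png

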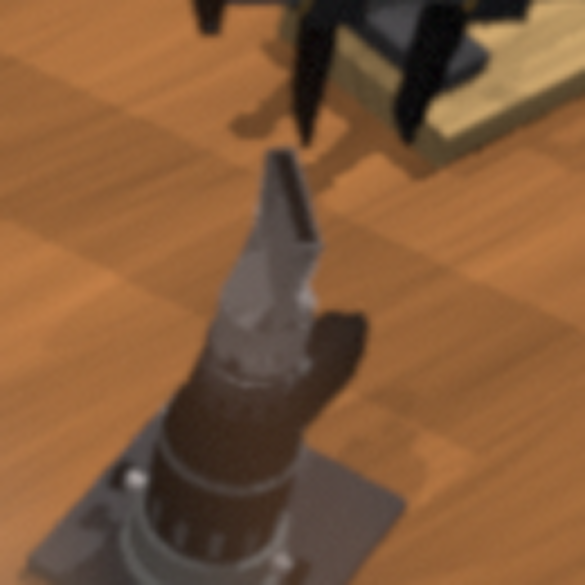

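View pics/s6.png

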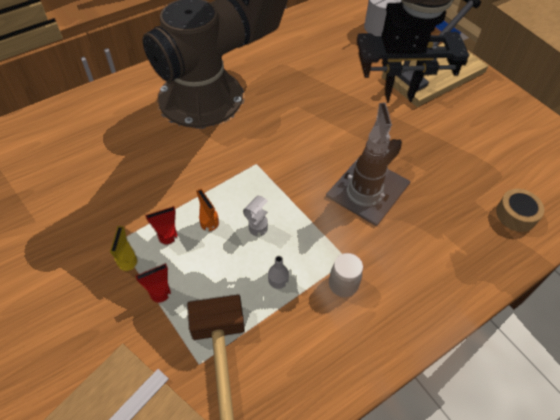

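The nozzle sits upright on the tube (wrist pixel (279,150)). Its top is at 279.7 mm, so the mid point is 30.7 mm above the nose, against 31 mm when locked. The blade lies along the lug line to within 2 degrees, and the bystanders haven't moved.

```bash
python3 -c "
from cell import env
print(env.job_done())"
```

```text
the job is handed in; nothing more can be done
None
```

The wide flat nozzle is locked on the hot-air gun and stays there by itself. I handed the job in at about 15.5 s.

- **Fitting:** I gripped the nozzle by its blade, set it over the tube and lowered it with the lugs in the slots, which were in line first time. I pushed it down against the spring and twisted it clockwise until I felt the slot's end. Then I eased it back about 3 degrees into the play, let the spring lift it, and let go.
- **Forces:** The highest vertical force I read was about 11 N, well under the 50 N limit. Readings came only at the end of each move.
- **Lock check:** Before letting go, a light pull was resisted at the locked height. Afterwards the camera put the nozzle's mid point 30.7 mm above the tube end (31 mm expected). The blade was within 2 degrees of the lug line, inside the 3 degrees of play.
- **Surroundings:** In the last pictures the nozzle stood upright and the gripper was clear of it. The other nozzles, mallet and ink jar looked unmoved by eye; I did not measure them.
- **Disagreements:** My first two move calls were refused because the rows left out the turn values; nothing moved. While pressing down, the spring force suggested the nozzle sat about 1 mm higher in the gripper than measured, so I pressed slightly deeper. No check failed after that.

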